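# Span-calibrate the bench balance

## Task

Calibrate the bench balance: set the two square steel weights gently on the middle of its pan as one straight pile, one flat on the other with their edges in line. Then pick up the screwdriver, put its shaft through the round access hole in the balance's front and push the recessed calibration button behind it all the way in; the job ends like that, with the screwdriver still in the gripper holding the button fully in. Do not knock the other things on the bench about.

Things in the scene. Friction and masses are not known exactly. Their poses are not given: they have to be found in the camera images.
- pan (a point): centre of the top face of the balance's square steel pan, 130 x 130 mm, 70 mm above the bench. The balance is a fixed instrument, about 180 mm deep (along its x) and 184 mm wide (along its y), housing top 61 mm above the bench, with a grey front holding a display and keys. This point's axes are the balance's axes: z up, x from its front towards its back. The pan's centre lies 108 mm behind the front face, midway across the width.
- hole (a point): centre of the mouth of the access hole, a level round bore with a thin steel bezel in the grey front face of the balance, right of the display as seen from the front, 36 mm above the bench, 55 mm to the right (-y) of the balance's mid-line. Bore 13 mm across, its mouth flared by 3 mm. x of this point points straight into the bore, z up. The button's face is 16 mm inside the mouth.
- cal_button (a joint): travel of the recessed calibration button along the bore, in m: 0 when out, 0.005 fully in; its switch closes at 0.0035. 11 mm black plunger, spring-loaded: starts to move at about 1 N and reaches its stop at about 2.8 N; it springs back when let go.
- weight_1_center (a point): centre (half-way up) of a flat square stainless-steel calibration weight, 56 x 56 x 14 mm, 0.34 kg, lying flat; x and y along its sides, z up, with a small brass plug in the top face
- weight_2_center (a point): centre (half-way up) of the second weight, the same in every way as the first
- weight_1: the first weight; origin at the centre of its underside, z up
- weight_2: the second weight; origin at the centre of its underside, z up
- screwdriver_grip (a point): point on the axis of the screwdriver's handle to grip it at, 10.5 mm above the bench while it lies there. Small screwdriver, 156 mm long, 0.055 kg: handle 20 mm wide, 21 mm high and 74 mm long (from 33 mm ahead of this point to 41 mm behind it), with flat sides; then a round steel shaft 5 mm thick and 82 mm long. The shaft points along -y of this point, level; z is up. Its tip lies 115 mm from this point.
- screwdriver_tip (a point): tip of the screwdriver's shaft, on the shaft's axis; axes as for the handle's point
- screwdriver: the screwdriver; origin under its middle, on the bench side; shaft towards -y, handle towards +y
- marker: bystander: marker pen, 12 x 128 x 14 mm, lying on the bench
- tweezers: bystander: black tweezers, 14 x 112 x 9 mm, lying flat
- hex_key: bystander: black hex key, 27 x 82 x 5 mm, lying flat
- dish: bystander: small petri dish, 64 mm across, 16 mm high
- beaker: bystander: glass beaker, 53 mm across, 65 mm high
Things that resemble listed ones, but are neither listed nor needed, are in the scene too. What is shaped like the weight_2 but red is not meant.

How it is judged:
By the outcome, as a careful person would: the job done as asked, in the order asked, and still so for the second after the job is handed in, while the arm keeps its last pose, push and grip.
It also fails if it takes over 72 s, if anything falls off the work surface, if the arm or the gripper's body presses on something with over 40 N, if the wrist force passes 120 N, or if a joint passes its speed limit or range.

## Robot

A 6-joint arm with a two-finger parallel gripper is mounted at the origin on a cart in front of the work surface, level with it; the furniture and walls round the work are solid. World frame = base frame: x ahead of the robot, y to its left, z up, the work surface at z = 0. Lengths are in m, angles in degrees, forces in N, time in s.
With the tool pointing down it reaches from about 0.3 to 0.75 m from the base axis. Payload 8.5 kg.
Tool frame: the origin (TCP) lies at the very end of the fingers, on their centre line; the grasp point (between the pads) lies 19 mm behind it; z points along the fingers, y is the line along which they close (so a half turn about z gives the same grasp; the last joint's range is limited). The gripper opens to 85 mm and grips with 20 to 120 N. Pads are 22 mm wide; open, the fingers measure 114 mm over their backs; the gripper's body (76 mm by 85 mm) begins 54 mm behind the grasp point. The pads swing forward as they close: fully open they stand 13 mm farther back than shut.
Start: joints at [52.466, 21.807, 74.336, -0, 83.858, -12.336], TCP at [0.234, 0.498, 0.231] pointing down, gripper open.
Joint ranges: [-178.18, 178.18], [-50.72, 133.34], [12.68, 142.11], [-81.47, 261.47], [9.98, 163.14], [-165.26, 165.26]. Speed limits (degrees/s): [136.94, 136.94, 180, 180, 180, 180].

## Interface

Orientations are given as a 3x3 rotation matrix whose columns are the frame's x, y, z axes.
In Python, from rig import env, optics, spotter gives the robot as it stands.
- The arm moves only by the shell command python3 -m crank 'ROWS' [FORCE]. ROWS is JSON, one flat list of numbers, 5 for each row, row after row: the finger opening in cm, from 0 to 8.54, then the shift along the tool's x, y, z in cm, then the turn about the tool's z in rad. A call has exactly 8 rows; each row shifts and turns the commanded pose from where the row before left it, along the tool's axes as they then stand; what a row does not reach is not made up. A row lasts 1/12 s, in which the tool goes at most 41.7 mm and 7.16 degrees, less where a joint would pass 70% of its speed; a pose out of reach is approached as far as the arm can. A call is refused whole if a number of a shift passes 4.17 or a number of a turn 0.125, either way. A call with a gripper value outside its range is refused whole. The fingers move at their own pace and stop on an object; FORCE is the grip in N (left out, the last holds). Time passes only in rows, so rows that do not move let the fingers close, or fill a call up. It gives the time, the measured TCP pose, the force, the opening and the grip force at its end, in the units of the state.
- env.observe(): the state, without advancing time (a new reading comes with each control period).
- optics.get_image(name): name is "side" or "top"; returns a dict with "color" (420x560x3 uint8, red, green, blue), "intrinsics" (3x3 intrinsics, pixels), "distortion" ([k1, k2, p1, p2, k3] as OpenCV has them; the pictures are not rectified), "pose" (4x4, takes a point from camera to world coordinates). Camera axes: x right, y up, looking along -z (the intrinsics and any distortion apply to the point x, -y, -z); pixel columns grow to the right and rows downward; lengths in m; the calibration is good to about 2 mm. A picture is of the moment at which its call begins. There is no depth.
- env.close_job(): hands the job in; it is judged then, once.
Trained networks look in a picture, given as the dict that the camera call returned (one of the last four; its "shot" number tells which), for a name from the list of things; names that differ only in an ending like _2 or _b are one class to them, and where a whole thing is asked for, a point or a joint stands for the part that bears it (a point fixed in the world has none). Each returns a list of dicts, best first, with "score" (0 to 1); they miss things now and then, are a little off and sometimes report something else, mostly with a low value. They report only what shows in the picture. A call takes as long as a camera call. They do not tell look-alikes from the thing itself.
- spotter.look_for(picture, query): "at" ([column, row] as shares, 0 to 1, of the picture: columns of its width, rows of its height, amid what is visible of it).
The state is a dict: "time_s": time; "q": joint angles; "qvel": joint speeds; "joint_efforts": joint torques, N m; "position": TCP position; "tool_rot": TCP orientation; "ft_force": force on the tool from outside, world axes, zero at the start; "wrist_torque": the same for the moment, N m; "grip_width": finger opening in m; "gripper_force": force on a finger pad.
Only numpy, scipy, OpenCV 4.12 (cv2) and the standard library are available. Lean on these libraries where they do the work, as an engineer would, in place of code of your own. Each camera call takes 0.05 s, during which the arm holds its last target. There are 200 camera calls.

## Working session

There is one attempt and no reset: what is moved stays moved. The work goes in short steps, Python scripts to look and compute and a shell command to move; the robot and the scene stay as the last step left them, time stands still between calls to the robot, and variables do not carry over. Pictures are saved under pics/ and viewed, at most 10 in all, crops included, and the job is handed in when it is done.

```bash
ls; mkdir -p pics; python3 - <<'E'
from rig import env, optics, spotter
import cv2,numpy as np
s=env.observe(); print(s['time_s'],s['position'],np.round(s['tool_rot'],3).tolist(),s['grip_width'])
for n in ['top','side']:
    p=optics.get_image(n); cv2.imwrite(f'pics/{n}0.png',p['color'][:,:,::-1])
    print(n,np.round(p['intrinsics'],1).tolist(),p['distortion'],np.round(p['pose'],3).tolist())
    for q in ['weight_1','weight_1_center','screwdriver','screwdriver_grip','screwdriver_tip','pan','hole','marker','tweezers','hex_key','dish','beaker']:
        print(q,[(round(float(d['at'][0])*560),round(float(d['at'][1])*420),round(float(d['score']),2)) for d in spotter.look_for(p,q)])
E
```

```text
pics
0.0 [0.23399162 0.49742264 0.23069401] [[-0.905, 0.426, -0.001], [0.426, 0.905, -0.001], [0.0, -0.001, -1.0]] 0.08520822734065343
top [[433.4, 0.0, 273.4], [0.0, 433.4, 211.2], [0.0, 0.0, 1.0]] [0.00579121 0.         0.         0.         0.        ] [[0.018, 0.991, -0.136, 0.406], [-0.999, 0.021, 0.024, 0.017], [0.026, 0.136, 0.99, 1.244], [0.0, 0.0, 0.0, 1.0]]
weight_1 [(205, 281, 0.89), (160, 262, 0.86), (128, 283, 0.86), (214, 205, 0.68), (175, 211, 0.66), (125, 218, 0.62)]
weight_1_center [(173, 212, 0.66), (282, 174, 0.45)]
screwdriver [(387, 263, 0.46)]
screwdriver_grip [(387, 265, 0.46)]
screwdriver_tip [(388, 267, 0.76), (282, 175, 0.63)]
pan [(282, 174, 0.97), (187, 160, 0.2)]
hole [(283, 172, 0.6)]
marker [(328, 262, 0.64)]
tweezers []
hex_key [(248, 284, 0.61)]
dish [(388, 265, 0.34)]
beaker [(190, 160, 0.77), (161, 261, 0.6), (383, 265, 0.19)]
side [[398.5, 0.0, 277.5], [0.0, 398.5, 212.4], [0.0, 0.0, 1.0]] [-0.04750063  0.          0.          0.          0.        ] [[0.959, 0.178, -0.222, 0.327], [-0.284, 0.642, -0.712, -0.737], [0.015, 0.746, 0.666, 0.739], [0.0, 0.0, 0.0, 1.0]]
weight_1 [(270, 186, 0.78), (241, 143, 0.76), (255, 167, 0.67), (193, 194, 0.59), (209, 170, 0.53), (192, 152, 0.49)]
weight_1_center [(261, 165, 0.73)]
screwdriver [(266, 346, 0.82)]
screwdriver_grip [(268, 343, 0.95), (233, 186, 0.51)]
screwdriver_tip [(267, 347, 0.96)]
pan [(329, 213, 0.75), (264, 348, 0.22)]
hole [(327, 218, 0.89)]
marker [(251, 285, 0.52), (330, 219, 0.4)]
tweezers [(235, 188, 0.42)]
hex_key []
dish [(387, 316, 0.73)]
beaker [(304, 160, 0.77)]
```

```bash
python3 - <<'E'
import cv2
t=cv2.imread('pics/top0.png');cv2.imwrite('pics/top0b.png',cv2.resize(t[120:340,80:440],(800,489),interpolation=cv2.INTER_CUBIC))
t=cv2.imread('pics/side0.png');cv2.imwrite('pics/side0b.png',cv2.resize(t[110:410,150:450],(600,600),interpolation=cv2.INTER_CUBIC))
E
```

```text
(no output)
```

View pics/top0b.png

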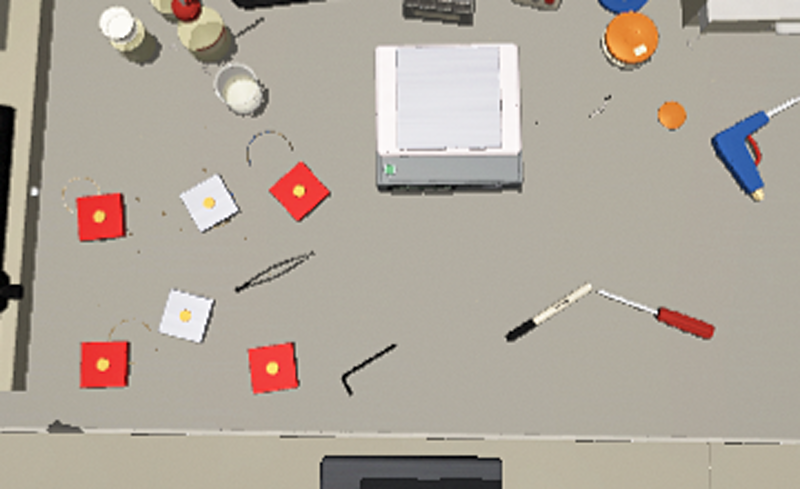

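View pics/side0b.png

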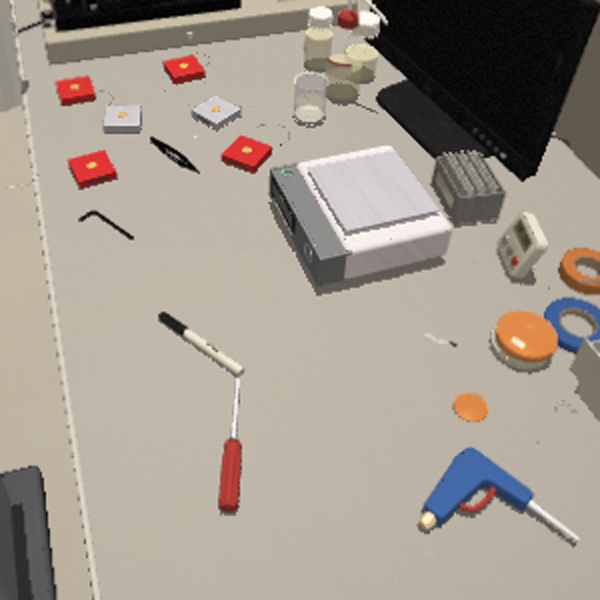

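The steel weights are the two light ones in the top picture, at full-frame pixels (174,211) and (163,262). The four red look-alikes don't fit the description. The red screwdriver's handle is at about (388,265) with its shaft pointing left, and the pan is at about (282,165). In the side view, the hole is on the right of the front, at about (304,236). Next I'll measure these.

```bash
cat > h.py <<'E'
import cv2,numpy as np
from rig import env, optics, spotter
def grab(n): return optics.get_image(n)
def proj(p,X):
    P=np.linalg.inv(p['pose']); Xc=(P[:3,:3]@np.atleast_2d(X).T).T+P[:3,3]
    Xc=Xc*[1,-1,-1]
    return cv2.projectPoints(Xc.astype(float),np.zeros(3),np.zeros(3),np.array(p['intrinsics'],float),np.array(p['distortion'],float))[0].reshape(-1,2)
def ray(p,uv,z):
    d=cv2.undistortPoints(np.array([[uv]],float),np.array(p['intrinsics'],float),np.array(p['distortion'],float)).ravel()
    v=p['pose'][:3,:3]@np.array([d[0],-d[1],-1.]); o=p['pose'][:3,3]
    return o+v*(z-o[2])/v[2]
def warp(p,cx,cy,z,half,res=.0005):
    "rows grow to -x, columns to -y (as seen standing at robot); returns image"
    n=int(2*half/res); r,c=np.mgrid[0:n,0:n]
    X=np.stack([cx+half-(r+.5)*res,cy+half-(c+.5)*res,np.full(r.shape,z)],-1).reshape(-1,3)
    uv=proj(p,X).astype(np.float32).reshape(n,n,2)
    return cv2.remap(p['color'],uv[...,0],uv[...,1],cv2.INTER_CUBIC)
def towld(pt,cx,cy,half,res=.0005): return cx+half-(pt[1]+.5)*res, cy+half-(pt[0]+.5)*res
def rect(p,cx,cy,z,half,fn):
    im=warp(p,cx,cy,z,half); m=fn(im).astype(np.uint8)
    m=cv2.morphologyEx(m,cv2.MORPH_CLOSE,np.ones((25,25)));
    m=cv2.morphologyEx(m,cv2.MORPH_OPEN,np.ones((9,9)))
    cs=cv2.findContours(m,cv2.RETR_EXTERNAL,cv2.CHAIN_APPROX_NONE)[0]; c=max(cs,key=cv2.contourArea)
    (ct,wh,a)=cv2.minAreaRect(c); b=cv2.boxPoints((ct,wh,a))
    e=[towld(q,cx,cy,half) for q in b]; e=np.array(e); d=e[1]-e[0]; f=e[2]-e[1]
    if np.hypot(*f)>np.hypot(*d): d=f
    return np.round(towld(ct,cx,cy,half),4), np.round(np.array(wh)*.5,1), round(float(np.degrees(np.arctan2(d[1],d[0]))),1)
def white(im):
    i=im.astype(int); return (i.min(2)>195)
def redm(im):
    i=im.astype(int); return (i[...,0]-i[...,1]>70)
def plug(p,cx,cy,z=.014,half=.03):
    im=warp(p,cx,cy,z,half).astype(int); w=np.clip(im[...,0]-im[...,2]-60,0,None); r,c=np.mgrid[:w.shape[0],:w.shape[1]]
    return np.round(towld(((w*c).sum()/w.sum(),(w*r).sum()/w.sum()),cx,cy,half),4)
E
python3 - <<'E'
from h import *
t=grab('top');s=grab('side')
for n,uv in [('A',(174,211)),('B',(163,262))]:
    X=ray(t,uv,.014);print(n,X,proj(s,X)); 
    for p in (t,s): print(' rect',rect(p,X[0],X[1],.014,.06,white),'plug',plug(p,X[0],X[1]))
X=ray(t,(388,265),.0105);print('sd',X,proj(s,X))
for p in (t,s): print(rect(p,X[0],X[1],.0105,.08,redm))
P=ray(t,(282,165),.07);print('pan',P); print('holes',ray(s,(304,236),.036))
v=[]
for p in (t,s): v.append(warp(p,P[0]-.02,P[1],.07,.14,.0007)[:,:,::-1])
cv2.imwrite('pics/bal.png',np.hstack(v)); print(v[0].shape)
for p in (t,s):
  for q in ['hole','pan']:
    for d in spotter.look_for(p,q): print(q,ray(p,(d['at'][0]*560,d['at'][1]*420),.036 if q=='hole' else .07),d['score'])
E
```

```text
A [0.57000846 0.27040243 0.014     ] [[257.14324409 164.86922127]]
 rect (array([0.5708, 0.2722]), array([56.8, 56. ]), -148.6) plug [0.5709 0.2716]
 rect (array([0.5722, 0.2748]), array([54.4, 56.1]), -58.9) plug [0.5727 0.2755]
B [0.42531001 0.29398083 0.014     ] [[210.23110898 167.75343652]]
 rect (array([0.4265, 0.2942]), array([55.6, 57.2]), -13.6) plug [0.4266 0.2944]
 rect (array([0.4271, 0.2956]), array([53.6, 54.3]), -12.5) plug [0.4279 0.2976]
sd [ 0.42844141 -0.34145564  0.0105    ] [[264.3746506  348.42382224]]
(array([ 0.4286, -0.3426]), array([73.1, 19.4]), -109.1)
(array([ 0.4311, -0.336 ]), array([73.8, 18.8]), -109.1)
pan [ 0.69772538 -0.03295547  0.07      ]
holes [ 0.59917561 -0.0878361   0.036     ]
(400, 400, 3)
hole [ 0.67917743 -0.03052958  0.036     ] 0.83
pan [ 0.67796928 -0.03655742  0.07      ] 0.63
hole [ 0.68978018 -0.03632355  0.036     ] 0.9
pan [ 0.66993877 -0.0676417   0.07      ] 0.73
```

View pics/bal.png

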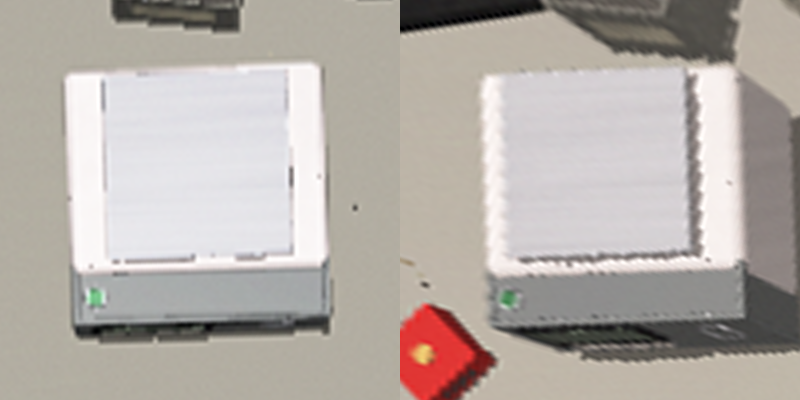

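The balance comes out at pan centre ≈ (0.703, -0.031) with a yaw of about 1.2°. The right half shows the hole low on the right of the front, at about (720,330) in this crop. The 130 mm pan size and the 56 mm weight sizes match the description. Next is a helper for the row arithmetic, plus one enlarged crop to confirm the weights.

```bash
cat >> h.py <<'E'
def go(x,y,z,yaw=None,R=None,pos=None):
    "shift to target in tool axes (cm) after turning tool-y to world yaw (deg, mod 180)"
    s=env.observe(); R=np.array(s['tool_rot']) if R is None else R; p=np.array(s['position']) if pos is None else np.array(pos)
    cur=np.degrees(np.arctan2(R[1,1],R[0,1])); d=0 if yaw is None else (yaw-cur+180)%360-180
    a=np.radians(d); Rz=np.array([[np.cos(a),-np.sin(a),0],[np.sin(a),np.cos(a),0],[0,0,1]])
    w=(np.array([x,y,z])-p)*100
    print('t',round(s['time_s'],2),'pos',np.round(p,4),'yaw',round(cur,2),'q6',round(s['q'][5],1),'w',round(s['grip_width'],4),'F',np.round(s['ft_force'],1),'gf',np.round(s['gripper_force'],1))
    print(' turn(rad)',round(-a,4),'shift before turn',np.round(R.T@w,2),'after turn',np.round((Rz@R).T@w,2))
E
python3 - <<'E'
from h import *
go(.4272,.296,.06,77)
t=cv2.imread('pics/top0.png');cv2.imwrite('pics/w.png',cv2.resize(t[190:300,110:230],(600,550),interpolation=cv2.INTER_CUBIC))
E
```

```text
t 1.6 pos [0.2342 0.4976 0.2313] yaw 64.8 q6 -12.3 w 0.0855 F [-0.4 -0.4 -0. ] gf 0.0
 turn(rad) -0.2129 shift before turn [-26.05 -10.03  17.13] after turn [-23.34 -15.31  17.13]
```

View pics/w.png

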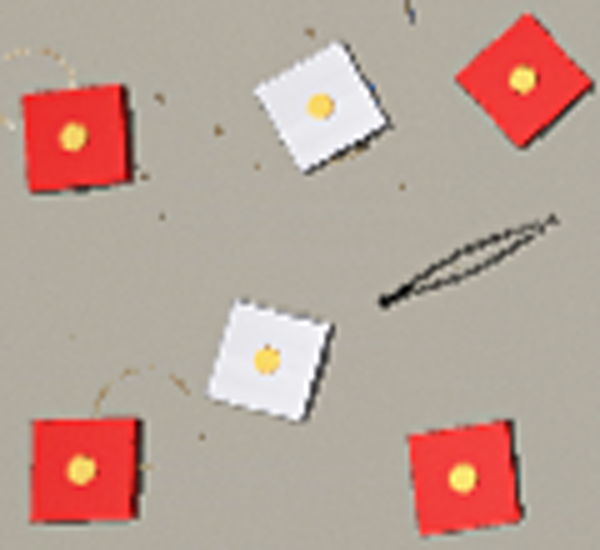

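The crop confirms it: the two steel weights are at (320,105) and (268,358), and the four others are red. I'll take the lower one first.

```bash
python3 -m crank '[7.5,0,0,0,-0.107, 7.5,0,0,0,-0.106, 7.5,-2.59,-1.7,1.9,0, 7.5,-2.59,-1.7,1.9,0, 7.5,-2.59,-1.7,1.9,0, 7.5,-2.59,-1.7,1.9,0, 7.5,-2.59,-1.7,1.9,0, 7.5,-2.59,-1.7,1.9,0]' 30; python3 -m crank '[7.5,-2.59,-1.7,1.9,0, 7.5,-2.59,-1.7,1.9,0, 7.5,-2.59,-1.7,1.9,0, 7.5,0,0,0,0, 7.5,0,0,0,0, 7.5,0,0,0,0, 7.5,0,0,0,0, 7.5,0,0,0,0]'; python3 -c "
from h import *
go(.4272,.296,.005,77)"
```

```text
time_s: 2.27
position: [0.3635, 0.3622, 0.1167]
tool_rot: [[-0.974, 0.225, 0.001], [0.225, 0.974, 0.0], [-0.0, 0.0, -1.0]]
ft_force: [-0.0, 0.3, -0.2]
grip_width: 0.0751
gripper_force: 0.0
time_s: 2.93
position: [0.4265, 0.297, 0.0611]
tool_rot: [[-0.975, 0.223, 0.001], [0.223, 0.975, 0.001], [-0.001, 0.001, -1.0]]
ft_force: [-0.1, -0.6, 0.0]
grip_width: 0.0751
gripper_force: 0.0
t 2.93 pos [0.4265 0.297  0.0611] yaw 77.1 q6 -55.3 w 0.0751 F [-0.1 -0.6  0. ] gf 0.0
 turn(rad) 0.0017 shift before turn [-0.09 -0.09  5.61] after turn [-0.09 -0.09  5.61]
```

```bash
python3 -m crank '[7.5,-0.09,-0.09,1.8,0, 7.5,0,0,1.8,0, 7.5,0,0,1.2,0, 7.5,0,0,0.6,0, 7.5,0,0,0.1,0, 5.0,0,0,0,0, 5.0,0,0,0,0, 5.0,0,0,0,0]' 40;  python3 -m crank '[5,0,0,0,0, 5,0,0,0,0, 5,0,0,0,0, 5,0,0,0,0, 5,0,0,0,0, 5,0,0,0,0, 5,0,0,0,0, 5,0,0,0,0]'
```

```text
time_s: 3.6
position: [0.4279, 0.2955, 0.0065]
tool_rot: [[-0.974, 0.225, 0.002], [0.225, 0.974, 0.001], [-0.001, 0.001, -1.0]]
ft_force: [-2.7, 0.8, 4.8]
grip_width: 0.0544
gripper_force: 41.9
time_s: 4.27
position: [0.4278, 0.2955, 0.0064]
tool_rot: [[-0.974, 0.225, 0.002], [0.225, 0.974, 0.001], [-0.001, 0.001, -1.0]]
ft_force: [-2.1, 1.5, 7.5]
grip_width: 0.0542
gripper_force: 42.2
```

```bash
python3 -m crank '[5,0,0,-0.5,0, 5,0,0,-1,0, 5,0,0,-2,0, 5,0,0,-3,0, 5,0,0,-3,0, 5,0,0,-3,0, 5,0,0,-2,0, 5,0,0,0,0]'; python3 -c "
from h import *
go(.703,-.031,.15,91.2)
v=[]
p=grab('side')
X=proj(p,np.array(env.observe()['position']))[0].astype(int); print(X)
c=p['color'][X[1]-70:X[1]+50,X[0]-60:X[0]+60,::-1]; cv2.imwrite('pics/lift.png',cv2.resize(c,(480,480),interpolation=cv2.INTER_CUBIC))
"
```

```text
time_s: 4.93
position: [0.4291, 0.2957, 0.155]
tool_rot: [[-0.974, 0.225, 0.008], [0.225, 0.974, 0.003], [-0.007, 0.005, -1.0]]
ft_force: [0.8, 0.2, -2.8]
grip_width: 0.0539
gripper_force: 43.4
t 4.93 pos [0.4291 0.2957 0.155 ] yaw 77.01 q6 -55.5 w 0.0539 F [ 0.8  0.2 -2.8] gf 43.4
 turn(rad) -0.2476 shift before turn [-34.03 -25.68   0.62] after turn [-26.7  -33.24   0.53]
[206 128]
```

View pics/lift.png

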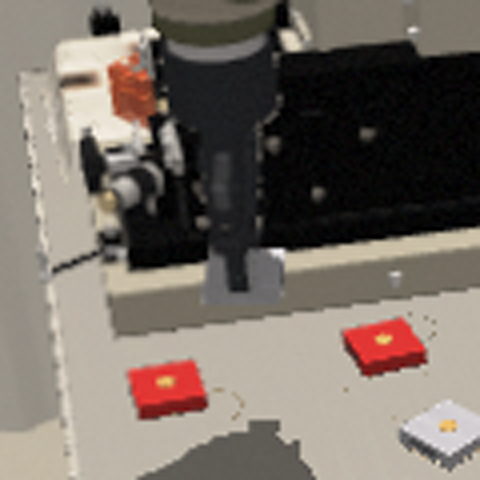

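The picture shows the weight held level between the fingers at about (240,275), with the other steel weight still on the bench. I'll carry this one to the pan.

```bash
python3 -m crank '[5,0,0,0,-0.124, 5,0,0,0,-0.124, 5,-2.22,-2.77,0,0, 5,-2.22,-2.77,0,0, 5,-2.22,-2.77,0,0, 5,-2.22,-2.77,0,0, 5,-2.22,-2.77,0,0, 5,-2.22,-2.77,0,0]'; python3 -m crank '[5,-2.22,-2.77,0,0, 5,-2.22,-2.77,0,0, 5,-2.22,-2.77,0,0, 5,-2.22,-2.77,0,0, 5,-2.22,-2.77,0,0, 5,-2.22,-2.77,0,0, 5,0,0,2,0, 5,0,0,2,0]';python3 -m crank '[5,0,0,1,0, 5,0,0,0.5,0, 5,0,0,0,0, 5,0,0,0,0, 5,0,0,0,0, 5,0,0,0,0, 5,0,0,0,0, 5,0,0,0,0]'; python3 -c "
from h import *
go(.703,-.031,.0775,91.2)"
```

```text
time_s: 5.65
position: [0.5643, 0.1301, 0.1484]
tool_rot: [[-1.0, -0.021, -0.004], [-0.021, 1.0, -0.0], [0.004, -0.0, -1.0]]
ft_force: [0.3, 0.2, -3.6]
grip_width: 0.0541
gripper_force: 43.5
time_s: 6.32
position: [0.7014, -0.0338, 0.1076]
tool_rot: [[-1.0, -0.018, -0.001], [-0.018, 1.0, 0.0], [0.001, 0.0, -1.0]]
ft_force: [0.1, 0.4, -2.6]
grip_width: 0.0545
gripper_force: 43.5
time_s: 6.98
position: [0.7011, -0.0315, 0.0959]
tool_rot: [[-1.0, -0.021, 0.001], [-0.021, 1.0, -0.0], [-0.001, -0.0, -1.0]]
ft_force: [-0.1, -0.9, -3.6]
grip_width: 0.0539
gripper_force: 43.6
t 6.98 pos [ 0.7011 -0.0315  0.0959] yaw 91.22 q6 -103.4 w 0.0539 F [-0.1 -0.9 -3.6] gf 43.6
 turn(rad) 0.0004 shift before turn [-0.19  0.05  1.84] after turn [-0.19  0.05  1.84]
```

```bash
python3 -m crank '[5,-0.15,0.05,0.6,0, 5,0,0,0.5,0, 5,0,0,0.3,0, 5,0,0,0.15,0, 5,0,0,0.1,0, 5,0,0,0.05,0, 5,0,0,0.05,0, 5,0,0,0,0]'; python3 -c "
from h import *
go(.703,-.031,.0775,91.2)"
```

```text
time_s: 7.65
position: [0.7025, -0.0311, 0.0779]
tool_rot: [[-1.0, -0.021, 0.0], [-0.021, 1.0, -0.0], [-0.0, -0.0, -1.0]]
ft_force: [0.9, -0.6, -4.1]
grip_width: 0.0542
gripper_force: 43.5
t 7.65 pos [ 0.7025 -0.0311  0.0779] yaw 91.22 q6 -103.4 w 0.0542 F [ 0.9 -0.6 -4.1] gf 43.5
 turn(rad) 0.0003 shift before turn [-0.05  0.01  0.04] after turn [-0.05  0.01  0.04]
```

```bash
python3 -m crank '[5,0,0,0.05,0, 5,0,0,0.03,0, 5,0,0,0.03,0, 5,0,0,0.03,0, 5,0,0,0.03,0, 5,0,0,0,0, 5,0,0,0,0, 5,0,0,0,0]'
```

```text
time_s: 8.32
position: [0.7024, -0.0311, 0.0766]
tool_rot: [[-1.0, -0.021, 0.0], [-0.021, 1.0, -0.0], [-0.0, -0.0, -1.0]]
ft_force: [-2.8, -0.4, 1.7]
grip_width: 0.0539
gripper_force: 44.2
```

```bash
python3 -m crank '[5.8,0,0,0,0, 6.2,0,0,0,0, 7,0,0,0,0, 7.5,0,0,0,0, 7.5,0,0,0,0, 7.5,0,0,-1,0, 7.5,0,0,-2.5,0, 7.5,0,0,-3,0]'; python3 -c "
from h import *
go(.5718,.2735,.065,121.2)"
```

```text
time_s: 8.98
position: [0.7017, -0.031, 0.1407]
tool_rot: [[-1.0, -0.021, -0.004], [-0.021, 1.0, 0.001], [0.004, 0.001, -1.0]]
ft_force: [1.0, 0.1, 0.5]
grip_width: 0.0745
gripper_force: 0.0
t 8.98 pos [ 0.7017 -0.031   0.1407] yaw 91.21 q6 -103.4 w 0.0745 F [1.  0.1 0.5] gf 0.0
 turn(rad) -0.5234 shift before turn [12.31 30.71  7.64] after turn [-4.69 32.76  7.58]
```

```bash
python3 -m crank '[7.5,1.37,3.41,0,0, 7.5,1.37,3.41,0,0, 7.5,1.37,3.41,0,0, 7.5,1.37,3.41,0,0, 7.5,1.37,3.41,0,0, 7.5,1.37,3.41,0,0, 7.5,1.37,3.41,0,0, 7.5,1.37,3.41,0,0]';python3 -m crank '[7.5,1.37,3.41,0,0, 7.5,0,0,1.5,-0.105, 7.5,0,0,1.5,-0.105, 7.5,0,0,1.5,-0.105, 7.5,0,0,1.5,-0.105, 7.5,0,0,1.5,-0.103, 7.5,0,0,0,0, 7.5,0,0,0,0]'; python3 -c "
from h import *
go(.5718,.2735,.006,121.2)"
```

```text
time_s: 9.65
position: [0.5863, 0.2409, 0.1422]
tool_rot: [[-1.0, -0.021, 0.001], [-0.021, 1.0, 0.0], [-0.001, 0.0, -1.0]]
ft_force: [1.0, 0.5, 0.4]
grip_width: 0.0748
gripper_force: 0.0
time_s: 10.32
position: [0.5727, 0.2731, 0.0665]
tool_rot: [[-0.857, -0.515, -0.0], [-0.515, 0.857, -0.0], [0.0, 0.0, -1.0]]
ft_force: [0.1, 0.7, -0.0]
grip_width: 0.0752
gripper_force: 0.0
t 10.32 pos [0.5727 0.2731 0.0665] yaw 121.0 q6 -106.2 w 0.0752 F [ 0.1  0.7 -0. ] gf 0.0
 turn(rad) -0.0034 shift before turn [0.06 0.08 6.05] after turn [0.06 0.08 6.05]
```

```bash
python3 -m crank '[7.5,0.06,0.08,1.8,-0.003, 7.5,0,0,1.8,0, 7.5,0,0,1.2,0, 7.5,0,0,0.8,0, 7.5,0,0,0.35,0, 7.5,0,0,0,0, 5.0,0,0,0,0, 5.0,0,0,0,0]' 40;  python3 -m crank '[5,0,0,0,0, 5,0,0,0,0, 5,0,0,0,0, 5,0,0,-0.3,0, 5,0,0,-1,0, 5,0,0,-2.5,0, 5,0,0,-3.5,0, 5,0,0,-3.5,0]'; python3 -m crank '[5,0,0,-2,0, 5,0,0,-1,0, 5,0,0,0,0.105, 5,0,0,0,0.105, 5,0,0,0,0.105, 5,0,0,0,0.105, 5,0,0,0,0.103, 5,0,0,0,0]'; python3 -c "
from h import *
go(.7025,-.0311,.15,91.2)
for n in ['top','side']:
    p=grab(n)
    print(rect(p,.703,-.031,.07,.09,lambda im:(im.astype(int).min(2)>215)&(np.ptp(im.astype(int),2)<12) if 0 else white(im)), 'plug',plug(p,.703,-.031,.084,.04))"
```

```text
time_s: 10.98
position: [0.5724, 0.2736, 0.0079]
tool_rot: [[-0.854, -0.52, 0.002], [-0.52, 0.854, 0.0], [-0.002, -0.001, -1.0]]
ft_force: [-4.1, -1.1, 8.4]
grip_width: 0.0542
gripper_force: 41.0
time_s: 11.65
position: [0.5711, 0.2733, 0.1158]
tool_rot: [[-0.854, -0.52, -0.002], [-0.52, 0.854, -0.001], [0.002, 0.001, -1.0]]
ft_force: [1.9, 0.0, -2.8]
grip_width: 0.0537
gripper_force: 43.4
time_s: 12.32
position: [0.5712, 0.2734, 0.1437]
tool_rot: [[-1.0, -0.021, -0.002], [-0.021, 1.0, -0.0], [0.002, -0.0, -1.0]]
ft_force: [0.5, 0.8, -3.6]
grip_width: 0.0537
gripper_force: 43.4
t 12.32 pos [0.5712 0.2734 0.1437] yaw 91.18 q6 -76.3 w 0.0537 F [ 0.5  0.8 -3.6] gf 43.4
 turn(rad) -0.0004 shift before turn [-12.5  -30.71  -0.64] after turn [-12.49 -30.72  -0.64]
(array([ 0.6938, -0.0313]), array([155.7, 185.2]), -87.7) plug [ 0.7016 -0.0323]
(array([ 0.6981, -0.0369]), array([141.4, 172. ]), -88.3) plug [ 0.7033 -0.0294]
```

```bash
python3 -m crank '[5,-1.38,-3.41,0,0, 5,-1.38,-3.41,0,0, 5,-1.38,-3.41,0,0, 5,-1.38,-3.41,0,0, 5,-1.38,-3.41,0,0, 5,-1.38,-3.41,0,0, 5,-1.38,-3.41,0,0, 5,-1.38,-3.41,0,0]'; python3 -m crank '[5,-1.38,-3.41,0,0, 5,0,0,1.3,0, 5,0,0,1.2,0, 5,0,0,0.8,0, 5,0,0,0.2,0, 5,0,0,0,0, 5,0,0,0,0, 5,0,0,0,0]'; python3 -c "
from h import *
go(.7025,-.0311,.095,91.2)
go(.7025,-.0311,.095,91.2)
for n in ['top','side']:
    p=grab(n); v=warp(p,.7025,-.031,.098,.05,.00025)[:,:,::-1]; cv2.imwrite('pics/st_%s.png'%n,v)
a=[cv2.imread('pics/st_%s.png'%n) for n in ['top','side']]; cv2.imwrite('pics/st.png',np.hstack(a))"
```

```text
time_s: 13.08
position: [0.6889, 0.0017, 0.1443]
tool_rot: [[-1.0, -0.027, -0.001], [-0.027, 1.0, 0.0], [0.001, 0.0, -1.0]]
ft_force: [1.5, -0.4, -3.3]
grip_width: 0.0534
gripper_force: 43.5
time_s: 13.75
position: [0.7036, -0.0299, 0.1106]
tool_rot: [[-1.0, -0.025, 0.001], [-0.025, 1.0, -0.0], [-0.001, -0.0, -1.0]]
ft_force: [0.2, 0.4, -3.6]
grip_width: 0.0531
gripper_force: 43.5
t 13.75 pos [ 0.7036 -0.0299  0.1106] yaw 91.45 q6 -103.5 w 0.0531 F [ 0.2  0.4 -3.6] gf 43.5
 turn(rad) 0.0044 shift before turn [ 0.12 -0.12  1.56] after turn [ 0.12 -0.12  1.56]
t 13.75 pos [ 0.7036 -0.0299  0.1106] yaw 91.45 q6 -103.5 w 0.0531 F [ 0.2  0.4 -3.6] gf 43.5
 turn(rad) 0.0044 shift before turn [ 0.12 -0.12  1.56] after turn [ 0.12 -0.12  1.56]
```

```bash
python3 -m crank '[5,0.12,-0.12,0.5,0.004, 5,0,0,0.5,0, 5,0,0,0.3,0, 5,0,0,0.15,0, 5,0,0,0.05,0, 5,0,0,0,0, 5,0,0,0,0, 5,0,0,0,0]'; python3 -c "
from h import *
go(.7025,-.0311,.0915,91.2)"
```

```text
time_s: 14.52
position: [0.7023, -0.0315, 0.0949]
tool_rot: [[-1.0, -0.02, 0.0], [-0.02, 1.0, -0.0], [-0.0, -0.0, -1.0]]
ft_force: [-0.4, 0.2, -3.9]
grip_width: 0.0538
gripper_force: 43.5
t 14.52 pos [ 0.7023 -0.0315  0.0949] yaw 91.16 q6 -103.4 w 0.0538 F [-0.4  0.2 -3.9] gf 43.5
 turn(rad) -0.0007 shift before turn [-0.02  0.04  0.34] after turn [-0.02  0.04  0.34]
```

```bash
python3 -m crank '[5,0,0.03,0.08,0, 5,0,0,0.06,0, 5,0,0,0.04,0, 5,0,0,0.03,0, 5,0,0,0.03,0, 5,0,0,0.03,0, 5,0,0,0,0, 5,0,0,0,0]'
```

```text
time_s: 15.18
position: [0.7021, -0.0312, 0.0923]
tool_rot: [[-1.0, -0.02, 0.0], [-0.02, 1.0, -0.0], [-0.0, -0.0, -1.0]]
ft_force: [-1.3, -0.4, -0.9]
grip_width: 0.0537
gripper_force: 44.1
```

```bash
python3 -m crank '[5,0,0,0.04,0, 5,0,0,0,0, 5.8,0,0,0,0, 6.4,0,0,0,0, 7.5,0,0,0,0, 7.5,0,0,-1,0, 7.5,0,0,-3,0, 7.5,0,0,-3,0]'; python3 -c "
from h import *
go(.7025,-.0311,.0775,1.2)
for n in ['top','side']:
    p=grab(n); v=warp(p,.7025,-.031,.098,.05,.00025)[:,:,::-1]; cv2.imwrite('pics/st_%s.png'%n,v); print(plug(p,.7025,-.031,.098,.03))
a=[cv2.imread('pics/st_%s.png'%n) for n in ['top','side']]; cv2.imwrite('pics/st.png',np.hstack(a))"
```

```text
time_s: 15.85
position: [0.7017, -0.0312, 0.1619]
tool_rot: [[-1.0, -0.02, -0.002], [-0.02, 1.0, 0.001], [0.002, 0.001, -1.0]]
ft_force: [0.1, 0.2, 0.1]
grip_width: 0.0747
gripper_force: 0.0
t 15.85 pos [ 0.7017 -0.0312  0.1619] yaw 91.15 q6 -103.3 w 0.0747 F [0.1 0.2 0.1] gf 0.0
 turn(rad) 1.57 shift before turn [-0.1   0.    8.44] after turn [-0.01  0.07  8.44]
[nan nan]
[ 0.7021 -0.0291]h.py:34: RuntimeWarning: invalid value encountered in scalar divide
  return np.round(towld(((w*c).sum()/w.sum(),(w*r).sum()/w.sum()),cx,cy,half),4)
```

View pics/st.png

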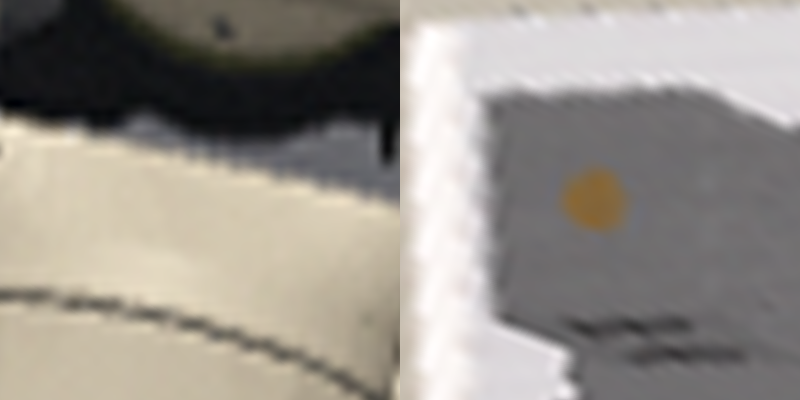

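The side view shows the brass plug at (597,200); the top view is blocked by the arm. The second weight's plug lies about 1 mm from where the first one's was. I'll true the pile up with one gentle squeeze across the other pair of sides.

```bash
python3 -m crank '[7.5,0,0,0,0.12, 7.5,0,0,0,0.12, 7.5,0,0,0,0.12, 7.5,0,0,0,0.12, 7.5,0,0,0,0.12, 7.5,0,0,0,0.12, 7.5,0,0,0,0.12, 7.5,0,0,0,0.12]' 20;  python3 -m crank '[7.5,0,0,0,0.12, 7.5,0,0,0,0.12, 7.5,0,0,0,0.12, 7.5,0,0,0,0.12, 7.5,0,0,0,0.12, 7.5,0,0,0,0.01, 7.5,0,0,0,0, 7.5,0,0,0,0]'; python3 -c "
from h import *
go(.7022,-.0311,.079,1.2)"
```

```text
time_s: 16.62
position: [0.7022, -0.0312, 0.1617]
tool_rot: [[-0.585, 0.811, 0.0], [0.811, 0.585, -0.0], [-0.0, 0.0, -1.0]]
ft_force: [0.3, 0.3, -0.6]
grip_width: 0.0751
gripper_force: 0.0
time_s: 17.28
position: [0.7022, -0.0312, 0.1616]
tool_rot: [[-0.024, 1.0, 0.0], [1.0, 0.024, 0.0], [0.0, 0.0, -1.0]]
ft_force: [-0.8, -0.3, 0.6]
grip_width: 0.0749
gripper_force: 0.0
t 17.28 pos [ 0.7022 -0.0312  0.1616] yaw 1.4 q6 -13.6 w 0.0749 F [-0.8 -0.3  0.6] gf 0.0
 turn(rad) 0.0034 shift before turn [0.01 0.   8.26] after turn [0.01 0.   8.26]
```

```bash
python3 -m crank '[7.5,0,0,2.5,0.003, 7.5,0,0,2.5,0, 7.5,0,0,1.5,0, 7.5,0,0,1,0, 7.5,0,0,0.5,0, 7.5,0,0,0.2,0, 7,0,0,0,0, 6.4,0,0,0,0]';  python3 -m crank '[6,0,0,0,0, 5.8,0,0,0,0, 5.6,0,0,0,0, 5.4,0,0,0,0, 5.2,0,0,0,0, 5,0,0,0,0, 5,0,0,0,0, 5,0,0,0,0]'
```

```text
time_s: 17.95
position: [0.7026, -0.0313, 0.0807]
tool_rot: [[-0.018, 1.0, 0.002], [1.0, 0.018, -0.0], [-0.0, 0.002, -1.0]]
ft_force: [-0.3, -0.3, 0.8]
grip_width: 0.0641
gripper_force: 0.0
time_s: 18.62
position: [0.7022, -0.0312, 0.0802]
tool_rot: [[-0.018, 1.0, 0.001], [1.0, 0.018, -0.0], [-0.0, 0.001, -1.0]]
ft_force: [-3.0, 0.0, 6.1]
grip_width: 0.0554
gripper_force: 22.7
```

```bash
python3 -m crank '[6,0,0,0,0, 6.5,0,0,0,0, 7.5,0,0,0,0, 7.5,0,0,0,0, 7.5,0,0,-1,0, 7.5,0,0,-3,0, 7.5,0,0,-4,0, 6,0,0,-2,0]'; python3 -c "
from h import *
go(.4306,-.3372,.10,-19.1)
p=grab('top'); print(ray(p,(348.6,251.4),.0105)); print(rect(p,.4286,-.3426,.0105,.08,redm))
p=grab('side'); print(plug(p,.7025,-.031,.098,.03)); print(proj(p,[[.468,-.2285,.0105],[.4306,-.3372,.021]]))
import cv2
cv2.imwrite('pics/sd.png',cv2.resize(p['color'][120:380,200:420,::-1],(508,600),interpolation=cv2.INTER_CUBIC))"
```

```text
time_s: 19.28
position: [0.7031, -0.0313, 0.185]
tool_rot: [[-0.018, 1.0, 0.006], [1.0, 0.018, -0.001], [-0.001, 0.006, -1.0]]
ft_force: [-0.2, -0.7, 0.5]
grip_width: 0.0649
gripper_force: 0.0
t 19.28 pos [ 0.7031 -0.0313  0.185 ] yaw 1.04 q6 -13.2 w 0.0649 F [-0.2 -0.7  0.5] gf 0.0
 turn(rad) 0.3514 shift before turn [-30.08 -27.85   8.37] after turn [-37.81 -15.79   8.46]
[ 0.4648576  -0.22916216  0.0105    ]
(array([ 0.4285, -0.3426]), array([73.3, 19.2]), -109.1)
[ 0.7024 -0.0288]
[[268.31477963 299.01609416]
 [264.82743114 343.56068825]]
```

View pics/sd.png

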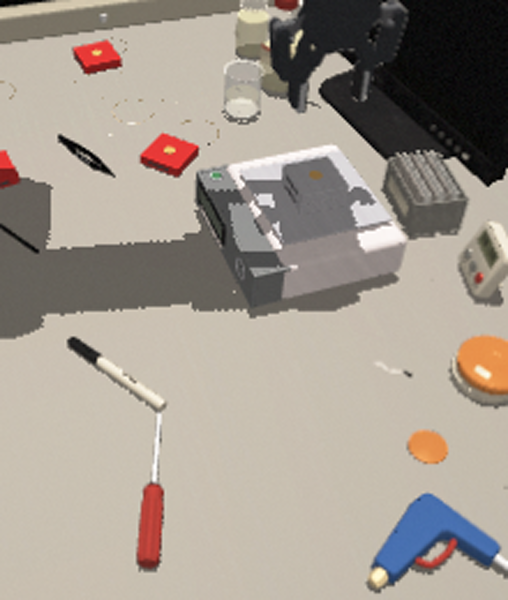

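The picture shows both weights stacked straight on the pan at (320,185). The screwdriver's handle is at (150,525) with its tip at (158,413), right where my estimate projects. I'm going for the handle.

```bash
python3 -m crank '[5,0,0,0,0.117, 5,0,0,0,0.117, 5,0,0,0,0.117, 5,-3.44,-1.44,0,0, 5,-3.44,-1.44,0,0, 5,-3.44,-1.44,0,0, 5,-3.44,-1.44,0,0, 5,-3.44,-1.44,0,0]'; python3 -m crank '[5,-3.44,-1.44,0,0, 5,-3.44,-1.44,0,0, 5,-3.44,-1.44,0,0, 5,-3.44,-1.44,0,0, 5,-3.44,-1.44,2,0, 5,-3.44,-1.44,3,0, 5,0,0,3,0, 5,0,0,2,0]'; python3 -m crank '[5,0,0,1,0, 5,0,0,0,0, 5,0,0,0,0, 5,0,0,0,0, 5,0,0,0,0, 5,0,0,0,0, 5,0,0,0,0, 5,0,0,0,0]'; python3 -c "
from h import *
go(.4306,-.3372,.006,-19.1)"
```

```text
time_s: 20.05
position: [0.5763, -0.171, 0.1792]
tool_rot: [[0.327, 0.945, -0.001], [0.945, -0.327, 0.0], [0.0, -0.001, -1.0]]
ft_force: [0.0, -0.9, 0.1]
grip_width: 0.0502
gripper_force: 0.0
time_s: 20.72
position: [0.4304, -0.3337, 0.0814]
tool_rot: [[0.33, 0.944, -0.002], [0.944, -0.33, 0.002], [0.001, -0.002, -1.0]]
ft_force: [0.2, 0.5, -0.7]
grip_width: 0.0499
gripper_force: 0.0
time_s: 21.38
position: [0.4325, -0.3331, 0.0742]
tool_rot: [[0.327, 0.945, 0.001], [0.945, -0.327, -0.001], [-0.0, 0.001, -1.0]]
ft_force: [0.3, 0.0, 0.3]
grip_width: 0.05
gripper_force: 0.0
t 21.38 pos [ 0.4325 -0.3331  0.0742] yaw -19.07 q6 -31.0 w 0.05 F [0.3 0.  0.3] gf 0.0
 turn(rad) 0.0006 shift before turn [-0.45 -0.05  6.82] after turn [-0.45 -0.05  6.82]
```

```bash
python3 -m crank '[5,-0.45,-0.05,1.8,0, 5,0,0,1.8,0, 5,0,0,1.5,0, 5,0,0,1,0, 5,0,0,0.5,0, 5,0,0,0.2,0, 5,0,0,0,0, 3,0,0,0,0]' 50; python3 -m crank '[1.5,0,0,0,0, 1.5,0,0,0,0, 1.5,0,0,0,0, 1.5,0,0,0,0, 1.5,0,0,0,0, 1.5,0,0,0,0, 1.5,0,0,0,0, 1.5,0,0,0,0]'; python3 -c "
from h import *
go(.4306,-.3372,.006,-19.1)"
```

```text
time_s: 22.05
position: [0.4307, -0.3374, 0.0063]
tool_rot: [[0.327, 0.945, 0.001], [0.945, -0.327, -0.001], [-0.001, 0.001, -1.0]]
ft_force: [0.1, 0.0, -0.6]
grip_width: 0.0393
gripper_force: 0.0
time_s: 22.72
position: [0.4308, -0.3375, 0.0066]
tool_rot: [[0.327, 0.945, 0.001], [0.945, -0.327, -0.001], [-0.001, 0.001, -1.0]]
ft_force: [0.2, 0.3, 5.2]
grip_width: 0.0179
gripper_force: 50.2
t 22.72 pos [ 0.4308 -0.3375  0.0066] yaw -19.08 q6 -31.4 w 0.0179 F [0.2 0.3 5.2] gf 50.2
 turn(rad) 0.0004 shift before turn [ 0.02 -0.02  0.06] after turn [ 0.02 -0.02  0.06]
```

```bash
python3 -m crank '[1.5,0,0,-0.5,0, 1.5,0,0,-1.5,0, 1.5,0,0,-2.5,0, 1.5,0,0,-3.5,0, 1.5,0,0,-3,0, 1.5,0,0,-1,0.122, 1.5,0,0,0,0.122, 1.5,0,0,0,0.122]'; python3 -m crank '[1.5,0,0,0,0.122, 1.5,0,0,0,0.122, 1.5,0,0,0,0.122, 1.5,0,0,0,0.122, 1.5,0,0,0,0.122, 1.5,0,0,0,0.122, 1.5,0,0,0,0.119, 1.5,0,0,0,0]'; python3 -c "
from h import *
go(.452,-.0913,.06,-88.8)"
```

```text
time_s: 23.38
position: [0.4305, -0.3372, 0.127]
tool_rot: [[0.648, 0.762, 0.001], [0.762, -0.648, -0.002], [-0.0, 0.002, -1.0]]
ft_force: [-0.5, 0.5, -0.7]
grip_width: 0.0179
gripper_force: 49.4
time_s: 24.05
position: [0.4303, -0.337, 0.1259]
tool_rot: [[1.0, 0.017, -0.0], [0.017, -1.0, 0.0], [-0.0, -0.0, -1.0]]
ft_force: [0.2, 0.8, -0.0]
grip_width: 0.018
gripper_force: 49.4
t 24.05 pos [ 0.4303 -0.337   0.1259] yaw -89.05 q6 38.6 w 0.018 F [ 0.2  0.8 -0. ] gf 49.4
 turn(rad) -0.0044 shift before turn [  2.58 -24.53   6.59] after turn [  2.69 -24.52   6.59]
```

```bash
python3 -m crank '[1.5,0.38,-3.5,0,-0.004, 1.5,0.38,-3.5,0,0, 1.5,0.38,-3.5,0,0, 1.5,0.38,-3.5,0,0, 1.5,0.38,-3.5,0,0, 1.5,0.38,-3.5,0,0, 1.5,0.38,-3.5,1,0, 1.5,0,0,2,0]'; python3 -m crank '[1.5,0,0,2,0, 1.5,0,0,2,0, 1.5,0,0,2,0, 1.5,0,0,0.4,0, 1.5,0,0,0,0, 1.5,0,0,0,0, 1.5,0,0,0,0, 1.5,0,0,0,0]'; python3 -c "
from h import *
go(.452,-.0913,.0321,-88.8)
s=env.observe(); g=np.array(s['position']); R=np.array(s['tool_rot'])
tip=g+R@[.115,0,-.0039]; hole=np.array([.5962,-.0883,.036])
p=grab('side'); c0=proj(p,hole)[0]; print(c0,tip,proj(p,tip))
x0,y0=int(c0[0])-70,int(c0[1])-45
c=cv2.resize(p['color'][y0:y0+100,x0:x0+130,::-1],(780,600),interpolation=cv2.INTER_CUBIC)
k=6
th=np.linspace(0,2*np.pi,40)
for r in (.0065,):
  for a in proj(p,np.stack([hole[0]+0*th-.021*0,hole[1]+r*np.cos(th),hole[2]+r*np.sin(th)],1)): cv2.circle(c,tuple(int(v) for v in (a-[x0,y0]+.5)*k),1,(0,255,0),-1)
a=proj(p,tip)[0]; cv2.circle(c,tuple(int(v) for v in (a-[x0,y0]+.5)*k),3,(255,0,255),1)
cv2.imwrite('pics/hole.png',c)"
```

```text
time_s: 24.72
position: [0.4514, -0.087, 0.0972]
tool_rot: [[0.999, 0.034, 0.003], [0.034, -0.999, -0.0], [0.003, 0.0, -1.0]]
ft_force: [1.0, -0.9, -1.4]
grip_width: 0.0179
gripper_force: 49.5
time_s: 25.38
position: [0.4516, -0.0918, 0.0327]
tool_rot: [[1.0, 0.025, 0.002], [0.025, -1.0, -0.001], [0.002, 0.001, -1.0]]
ft_force: [0.7, -0.5, -0.8]
grip_width: 0.018
gripper_force: 49.5
t 25.38 pos [ 0.4516 -0.0918  0.0327] yaw -88.54 q6 62.3 w 0.018 F [ 0.7 -0.5 -0.8] gf 49.5
 turn(rad) 0.0045 shift before turn [ 0.05 -0.05  0.06] after turn [ 0.04 -0.05  0.06]
[302.93174813 236.35705905] [ 0.56651483 -0.08887399  0.03683911] [[291.65853038 238.58389095]]
```

View pics/hole.png

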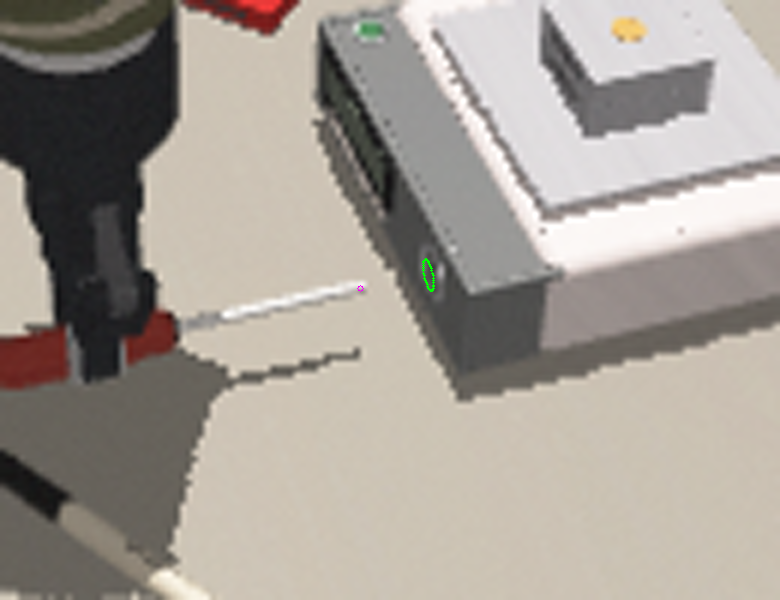

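The picture shows the pile straight, with its edges in line. The actual hole is at about (433,273) and the tip at about (365,287). Both sit about 5 px right of their predicted marks, so the aim of one relative to the other is right. I'm inserting now.

```bash
python3 -m crank '[1.5,0.05,-0.05,0.06,0.0045, 1.5,0,0,0,0, 1.5,0.7,0,0,0, 1.5,0.7,0,0,0, 1.5,0.6,0,0,0, 1.5,0,0,0,0, 1.5,0,0,0,0, 1.5,0,0,0,0]' 80; python3 -m crank '[1.5,0.4,0,0,0, 1.5,0.4,0,0,0, 1.5,0.3,0,0,0, 1.5,0.3,0,0,0, 1.5,0.2,0,0,0, 1.5,0.2,0,0,0, 1.5,0,0,0,0, 1.5,0,0,0,0]';  python3 -c "
from h import *
go(.4812+.0155,-.0907,.0321,-88.8)"
```

```text
time_s: 26.1
position: [0.4714, -0.0905, 0.031]
tool_rot: [[1.0, 0.021, -0.0], [0.021, -1.0, 0.0], [-0.0, -0.0, -1.0]]
ft_force: [0.2, 0.4, -0.7]
grip_width: 0.017
gripper_force: 78.4
time_s: 26.77
position: [0.4895, -0.0902, 0.0311]
tool_rot: [[1.0, 0.02, -0.0], [0.02, -1.0, 0.0], [-0.0, -0.0, -1.0]]
ft_force: [-0.3, -1.1, -0.2]
grip_width: 0.0169
gripper_force: 78.4
t 26.77 pos [ 0.4895 -0.0902  0.0311] yaw -88.83 q6 64.7 w 0.0169 F [-0.3 -1.1 -0.2] gf 78.4
 turn(rad) -0.0006 shift before turn [ 0.72  0.06 -0.1 ] after turn [ 0.72  0.06 -0.1 ]
```

```bash
python3 -m crank '[1.5,0,0.04,-0.08,0, 1.5,0.2,0,0,0, 1.5,0.2,0,0,0, 1.5,0.1,0,0,0, 1.5,0.1,0,0,0, 1.5,0.1,0,0,0, 1.5,0,0,0,0, 1.5,0,0,0,0]'; python3 -m crank '[1.5,0.1,0,0,0, 1.5,0.1,0,0,0, 1.5,0.1,0,0,0, 1.5,0,0,0,0, 1.5,0,0,0,0, 1.5,0,0,0,0, 1.5,0,0,0,0, 1.5,0,0,0,0]'
```

```text
time_s: 27.43
position: [0.4966, -0.0905, 0.0319]
tool_rot: [[1.0, 0.02, -0.0], [0.02, -1.0, 0.0], [-0.0, -0.0, -1.0]]
ft_force: [0.1, -0.2, -0.8]
grip_width: 0.0169
gripper_force: 78.4
time_s: 28.1
position: [0.4994, -0.0904, 0.0319]
tool_rot: [[1.0, 0.02, -0.0], [0.02, -1.0, 0.0], [-0.0, -0.0, -1.0]]
ft_force: [-2.2, -0.1, -1.7]
grip_width: 0.0169
gripper_force: 78.5
```

Fx is now about -2 N, so the tip is on the button and the spring is loading. I'll push on in small steps.

```bash
for i in 1; do python3 -m crank '[1.5,0.05,0,0,0, 1.5,0.05,0,0,0, 1.5,0,0,0,0, 1.5,0,0,0,0, 1.5,0,0,0,0, 1.5,0,0,0,0, 1.5,0,0,0,0, 1.5,0,0,0,0]'; python3 -m crank '[1.5,0.05,0,0,0, 1.5,0.05,0,0,0, 1.5,0,0,0,0, 1.5,0,0,0,0, 1.5,0,0,0,0, 1.5,0,0,0,0, 1.5,0,0,0,0, 1.5,0,0,0,0]'; python3 -m crank '[1.5,0.05,0,0,0, 1.5,0.05,0,0,0, 1.5,0,0,0,0, 1.5,0,0,0,0, 1.5,0,0,0,0, 1.5,0,0,0,0, 1.5,0,0,0,0, 1.5,0,0,0,0]'; done
```

```text
time_s: 28.77
position: [0.5005, -0.0904, 0.0319]
tool_rot: [[1.0, 0.02, -0.0], [0.02, -1.0, 0.0], [-0.0, -0.0, -1.0]]
ft_force: [-1.5, -0.2, -0.6]
grip_width: 0.0171
gripper_force: 78.6
time_s: 29.43
position: [0.5015, -0.0904, 0.0319]
tool_rot: [[1.0, 0.02, -0.0], [0.02, -1.0, 0.0], [-0.0, -0.0, -1.0]]
ft_force: [-3.3, 1.9, -0.7]
grip_width: 0.017
gripper_force: 78.6
time_s: 30.1
position: [0.5025, -0.0904, 0.0319]
tool_rot: [[1.0, 0.02, -0.0], [0.02, -1.0, 0.0], [-0.0, -0.0, -1.0]]
ft_force: [-3.0, 0.6, 0.2]
grip_width: 0.0169
gripper_force: 78.6
```

```bash
python3 -m crank '[1.5,0.05,0,0,0, 1.5,0.05,0,0,0, 1.5,0,0,0,0, 1.5,0,0,0,0, 1.5,0,0,0,0, 1.5,0,0,0,0, 1.5,0,0,0,0, 1.5,0,0,0,0]'; python3 -m crank '[1.5,0.05,0,0,0, 1.5,0,0,0,0, 1.5,0,0,0,0, 1.5,0,0,0,0, 1.5,0,0,0,0, 1.5,0,0,0,0, 1.5,0,0,0,0, 1.5,0,0,0,0]'
```

```text
time_s: 30.77
position: [0.5027, -0.0903, 0.0317]
tool_rot: [[1.0, 0.02, -0.002], [0.02, -1.0, 0.0], [-0.002, -0.001, -1.0]]
ft_force: [-7.0, -0.7, 0.7]
grip_width: 0.0172
gripper_force: 78.7
time_s: 31.43
position: [0.5028, -0.0902, 0.0316]
tool_rot: [[1.0, 0.02, -0.003], [0.02, -1.0, 0.001], [-0.003, -0.001, -1.0]]
ft_force: [-8.1, -0.7, 0.2]
grip_width: 0.0174
gripper_force: 78.7
```

```bash
python3 -c "
from h import *
p=grab('side'); cv2.imwrite('pics/fin.png',cv2.resize(p['color'][150:300,220:420,::-1],(800,600),interpolation=cv2.INTER_CUBIC))
s=env.observe(); print(s['position'],s['ft_force'])"
```

```text
[ 0.50275512 -0.09017596  0.03160857] [-8.9103437  -0.67174033  0.71280016]
```

View pics/fin.png

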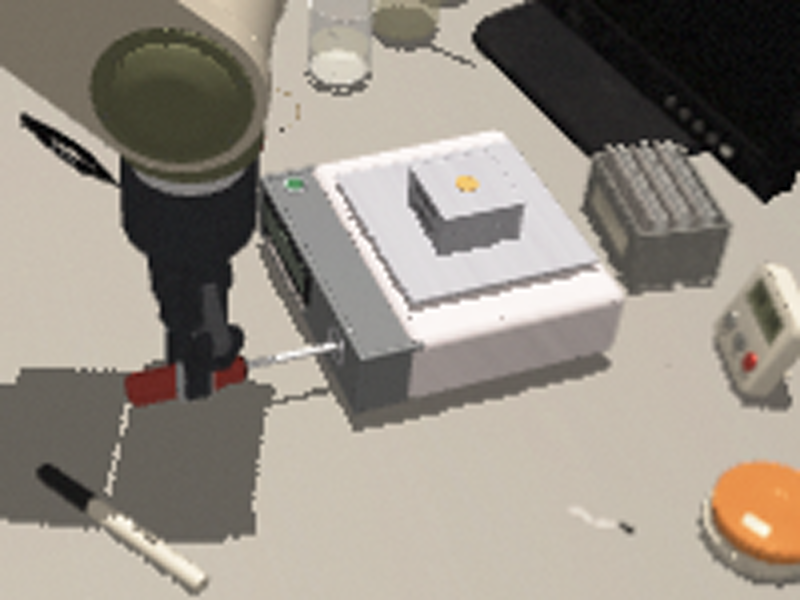

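The shaft is in the hole at (335,347) and the pile is straight at (467,205). The button is at its stop with about 8 N on it, and the marker hasn't moved. Handing in.

```bash
python3 -c "
from rig import env
print(env.close_job())"
```

```text
the job is handed in; nothing more can be done
None
```

Job handed in at about 31 s: both steel weights are in one straight pile on the middle of the pan, and the screwdriver, still gripped, holds the calibration button against its stop with about 8 N.

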